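Repack the etching press's pressure tower

TASK

Repack the pressure tower of the etching press: let the small rubber buffer down the tube, then the steel thrust plug on top of it, and slowly ram both down with the wooden push rod until they bottom out on the seat, leaning on it firmly for a moment (about 20 N at the rod) but without knocks and never harder than 30 N. Then stand the rod back in its wooden block, and leave the other things on the bench alone.

Things in the scene. Friction and masses are not known exactly. Their poses are not given: they have to be found in the camera images.
- tower: Pressure tower, fixed upright on the bench: round black iron foot, 110 mm across, four bolts, carrying a bare metal tube open at the top. Origin: centre of the foot's underside; z up along the tube. The flat steel seat in the bore lies 50 to 82 mm above the origin, as its adjuster happens to be set: not measured, it must be felt. It rests on stiff disc springs: 10 N/mm, 3 mm travel.
- tower_mouth (a point): Centre of the tube's mouth, in the plane of its rim, 160 mm above the bench. Bore 38 mm, opening to 46 mm at the rim by a 45 degree chamfer 4 mm deep; tube 50 mm outside. Let a part go only when its foot is inside the bore, some 8 mm or more below the rim; let go higher it can cock and hang in the mouth.
- tower_leaves (a point): Point on the tube's axis at the top of its spring liner, 106 mm above the bench. From here down four sprung steel leaves stand 33 mm apart across the bore. A dropped buffer stops on or a little below their bevelled tops; pushed down between them it drags at 4 to 9 N, up to about 13 N on entry.
- buffer: Buffer: plain solid brown rubber-like cylinder, 33.6 mm diameter, 28 mm tall, 30 g, standing on the plywood board (4 mm thick). Origin: centre of its underside; z up along its axis. Goes in first, either way up. It bruises if rammed with more than 30 N: 10 to 20 mm/s is a good speed, a knock at 50 mm/s can be too hard.
- plug: Thrust plug: plain steel cylinder, 32.4 mm diameter, 24 mm tall, about 150 g, small dimple in its top face, standing on the same board. Origin: centre of its underside; z up along its axis, through the dimpled top. Goes in second, dimple up; it passes the leaves freely and lies on the buffer.
- rod: Push rod of plain beech, 160 mm long, 140 g, standing upright in its block. Origin: centre of its lower end; z along it towards the handle. Shaft 24 mm diameter tapering over the last 10 mm to 16 mm; from 100 to 106 mm a collar of 42 mm diameter; from 106 to 160 mm a round handle of 29 mm diameter (fingertips may rest on the collar to push).
- rack: Fixed dark wooden block, 80 x 90 x 60 mm, in which the rod stands. Origin: centre of its underside on the bench; x along the 80 mm side. One upright hole in its middle, 28 mm across and 45 mm deep with a 4 mm chamfer at its mouth, its floor 15 mm above the bench.
- rack_hole (a point): Centre of the hole's mouth in the block's top face, 60 mm above the bench.
- old_pad: Bystander: a worn black ring pad, 48 mm outside, 18 mm tall, on the board. Not used.
- locknut: Bystander: a hexagonal steel lock nut, 42 mm over its corners, 12 mm tall, on the board.
- screw_cap: Bystander: the tower's pressure screw with its cap, bare metal, 54 mm across and 78 mm tall, standing on the bench.
- brayer: Bystander: an ink roller with a wooden handle, lying on the bench.
- ink_tin: Bystander: a steel ink tin, 84 mm across and 75 mm tall.
- ink_knife: Bystander: an ink knife with a dark handle, 240 mm long, lying on the bench.
- spanner: Bystander: a spanner, 180 mm long, lying on the bench.

How it is judged:
On the way, in this order (a step that is already met when the one before it is completed fails the run):
1. the buffer is in the tube (z of buffer in the frame of tower between 0.045 and 0.135 m and horizontal distance between buffer and tower below 0.005 m), for 0.2 s.
2. the plug is in the tube, on top of the buffer (z of plug in the frame of tower below 0.14 m and horizontal distance between plug and tower below 0.005 m and z of plug in the frame of buffer between 0.022 and 0.034 m), for 0.2 s.
3. the rod presses the plug with at least 15 N and the buffer is pressed on the seat with at least 10 N (contact force between rod and plug above 15 N and contact force between buffer and tower above 10 N and z of buffer in the frame of tower below 0.0835 m), for 0.3 s.
At the end, for the whole second after the job is handed in: The buffer lies level on the seat, underside at most 83.5 mm above the tower's underside; the plug lies flat on it, dimple up (28 mm above the buffer's underside, within 1.5 mm); the rod stands in its block within 5 mm of the hole's floor, upright within 0.15 rad; all at rest (z of buffer in the frame of tower between 0.045 and 0.0835 m and horizontal distance between each of buffer, plug and tower below 0.004 m and angle between each of buffer, plug's own z axis and vertical below 0.1 rad and z of plug in the frame of buffer between 0.0265 and 0.0295 m and z of rod in the frame of rack below 0.02 m and horizontal distance between rod and rack_hole below 0.006 m and angle between rod's own z axis and vertical below 0.15 rad and linear speed of each of rod, plug below 0.02 m/s); the robot touches nothing.
It fails at once if the rod rams the plug or the buffer with more than 30 N (contact force between rod and plug above 30 N or contact force between rod and buffer above 30 N).
It fails at once if a bystander is moved by more than 30 mm (distance of any of old_pad, locknut, screw_cap, brayer, ink_tin, ink_knife, spanner from where it was at the start of the episode above 0.03 m).
It also fails if it takes over 72 s, if anything falls off the work surface, if the arm or the gripper's body presses on something with over 40 N, if the wrist force passes 120 N, or if a joint passes its speed limit or range.

ROBOT

A 6-joint arm with a two-finger parallel gripper is mounted at the origin on the work surface. World frame = base frame: x ahead of the robot, y to its left, z up, the work surface at z = 0. Lengths are in m, angles in rad, forces in N, time in s.
With the tool pointing down it reaches from about 0.325 to 0.875 m from the base axis. Payload 4.4 kg.
Tool frame: the origin (TCP) lies at the very end of the fingers, on their centre line; the grasp point (between the pads) lies 19 mm behind it (env.grip_depth is the distance from the TCP to the grasp point, in m); z points along the fingers, y is the direction in which the jaws open and shut (so a half turn about z gives the same grasp; the last joint's range is limited). The gripper opens to 85 mm and grips with 20 to 120 N. Pads are 22 mm wide; open, the fingers measure 114 mm over their backs; the gripper's body (76 mm by 85 mm) begins 54 mm behind the grasp point. The pads swing forward as they close: fully open they stand 13 mm farther back than shut.
Start: joints at [-1.349, 0.207, 1.542, -0, 1.393, -0.15], TCP at [0.209, -0.536, 0.231] pointing down, gripper open.
Joint ranges: [-2.73, 2.73], [-0.86, 2.22], [0.23, 2.46], [-1.11, 4.25], [0.08, 2.63], [-2.82, 2.82]. Speed limits (rad/s): [2.79, 2.79, 3.14, 3.14, 3.14, 3.14].

INTERFACE

Orientations are given as a rotation vector (axis times angle).
In Python, from bench import env, viewer gives the robot as it stands.
- The arm moves only by the tool jog_arm, never from a script. Its argument "increments" is a list that holds one entry, the list of rows, each a list of 5 numbers: the opening in per cent of the stroke, from 0 (shut) to 100 (fully open), then the shift along the tool's x, y, z normalised to -1 to 1, where 1 is 50 mm, then the turn about the tool's z normalised to -1 to 1, where 1 is 8 degrees. In form: [[[jaw, tx, ty, tz, spin], ...]]. A call has 1 to 20 rows; each row shifts and turns the commanded pose from where the row before left it, along the tool's axes as they then stand; what a row does not reach is not made up. A row lasts 1/10 s, in which the tool goes at most 50 mm and 8.59 degrees, less where a joint would pass 70% of its speed; a pose out of reach is approached as far as the arm can. A call with a number of a shift or a turn outside -1 to 1 is refused whole. A call with a gripper value outside its range is refused whole. The fingers move at their own pace and stop on an object; "squeeze" is the grip in N (left out, the last holds). Time passes only in rows, so rows that do not move let the fingers close. It gives the time, the measured TCP pose, the force and the opening at its end, in the units of the state.
- env.state(): the state, without advancing time (a new reading comes with each control period).
- viewer.camera(name): name is "scene" or "top" or "wrist"; returns a dict with "color" (480x640x3 uint8, blue, green, red), "K" (3x3 intrinsics, pixels), "world_from_camera" (4x4, takes a point from camera to world coordinates); the wrist camera has in their place "T_tool_cam" (4x4, takes a point from camera to tool coordinates, whose origin is the TCP and whose axes are the flange's). Camera axes: x right, y down, z forward; pixel columns grow to the right and rows downward; lengths in m; the calibration is good to about 2 mm. A picture is of the moment at which its call begins: read the wrist's pose just before it. There is no depth.
- env.sign_off(): hands the job in, once; it reports no verdict.
The state is a dict: "clock": time; "joints": joint angles; "joint_velocities": joint speeds; "effort": joint torques, N m; "eef_pos": TCP position; "orientation": TCP orientation; "force": force on the tool from outside, world axes, zero at the start; "torque": the same for the moment, N m; "width": finger opening in m.
Only numpy, scipy, OpenCV 4.12 (cv2) and the standard library are available. Lean on these libraries where they do the work, as an engineer would, in place of code of your own. Each camera call takes 0.05 s, during which the arm holds its last target.

## Working session

There is one attempt and no reset: what is moved stays moved. The work goes in short steps, Python scripts to look and compute and a tool call to move; the robot and the scene stay as the last step left them, time stands still between calls to the robot, and variables do not carry over. Pictures are saved under pics/ and viewed, and the job is handed in when it is done.

Besides the shell and the picture viewer there is one more tool, called after "Call:" by a JSON object that holds its "name" and its "arguments". jog_arm: Moves the arm, as the interface text tells. Scaled input: -1 to 1 covers 50 mm each way for a shift and 8 degrees each way for a turn. Its arguments: {"type":"object","properties":{"increments":{"type":"array","items":{"type":"array","items":{"type":"array","items":{"type":"number"}}}},"squeeze":{"type":"number"}},"required":["increments"]}

```bash
mkdir -p pics; ls; cat > h.py <<'E'
import numpy as np, cv2
from bench import env, viewer
def snap(n,f):
    s=env.state(); c=viewer.camera(n); cv2.imwrite('pics/'+f,c['color']); np.savez('pics/'+f+'.npz',K=c['K'],T=c.get('world_from_camera',c.get('T_tool_cam')),p=s['eef_pos'],o=s['orientation'],wrist=n=='wrist'); return c
def load(f):
    d=np.load('pics/'+f+'.npz'); T=d['T']
    if d['wrist']:
        W=np.eye(4); W[:3,:3]=cv2.Rodrigues(np.array(d['o'],float))[0]; W[:3,3]=d['p']; T=W@T
    return d['K'],T
def px2w(f,u,v,z):
    K,T=load(f); r=T[:3,:3]@np.linalg.inv(K)@[u,v,1]; o=T[:3,3]; return o+r*(z-o[2])/r[2]
def w2px(f,p):
    K,T=load(f); c=np.linalg.inv(T)@np.append(p,1); q=K@c[:3]; return q[:2]/q[2]
E
python3 - <<'E'
from h import *
for n in ['scene','top','wrist']: snap(n,n+'0.png')
print(env.state(), env.grip_depth)
for n in ['scene','top','wrist']: print(load(n+'0.png'))
E
```

```text
pics
{'clock': 0.15, 'joints': array([-1.34949929e+00,  2.07265667e-01,  1.54262238e+00,  1.33873214e-05,
        1.39347617e+00, -1.50503083e-01]), 'joint_velocities': array([ 0.00044537, -0.00271971, -0.00557975,  0.00084612,  0.00012546,
        0.00013028]), 'effort': array([ 5.88708917e-04, -3.83509791e+01, -2.92038077e+01, -2.19605645e-04,
        6.62766994e-03,  2.44376662e-05]), 'eef_pos': array([ 0.20875747, -0.53514814,  0.2303706 ]), 'orientation': array([-3.08572420e+00, -5.80333240e-01,  7.77541571e-05]), 'force': array([-0.35809024, -0.73035502,  0.07846976]), 'torque': array([-0.01212884,  0.02670445,  0.00129175]), 'width': 0.08557377335924235} 0.0187
(array([[564.46916536,   0.        , 307.38608456],
       [  0.        , 564.46916536, 234.06506095],
       [  0.        ,   0.        ,   1.        ]]), array([[ 0.73462568,  0.51842595, -0.43767527,  1.13453615],
       [ 0.67818031, -0.54215686,  0.49612237, -0.67520595],
       [ 0.01991405, -0.66128699, -0.74986862,  1.19193016],
       [ 0.        ,  0.        ,  0.        ,  1.        ]]))
(array([[490.2370422 ,   0.        , 323.62952013],
       [  0.        , 490.2370422 , 243.41165341],
       [  0.        ,   0.        ,   1.        ]]), array([[ 0.00156189, -0.99202708,  0.12601521,  0.36626746],
       [-0.99996879, -0.00252535, -0.00748614,  0.01960817],
       [ 0.00774469, -0.12599959, -0.99200006,  1.40848453],
       [ 0.        ,  0.        ,  0.        ,  1.        ]]))
(array([[340.32932036,   0.        , 324.73173187],
       [  0.        , 340.32932036, 239.99902636],
       [  0.        ,   0.        ,   1.        ]]), array([[ 0.3641296 , -0.89688002, -0.2510296 ,  0.27270828],
       [-0.93134546, -0.35131705, -0.09577041, -0.51152069],
       [-0.00229641,  0.26866812, -0.96323007,  0.37244617],
       [ 0.        ,  0.        ,  0.        ,  1.        ]]))
```

View pics/scene0.png

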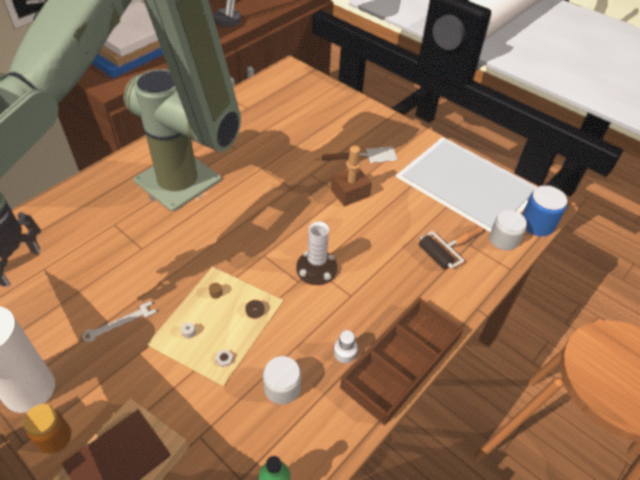

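View pics/top0.png

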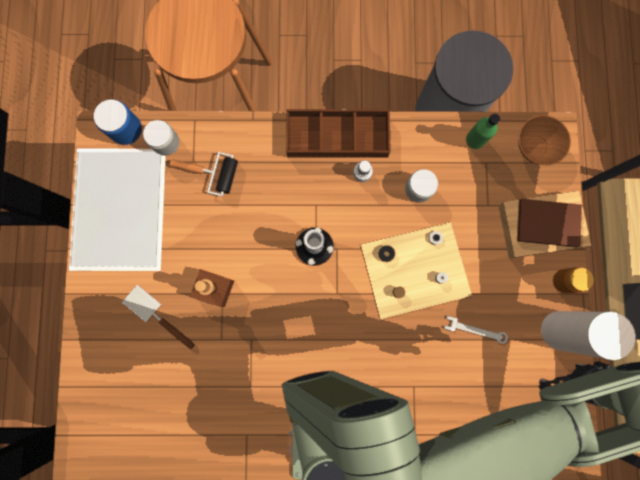

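View pics/wrist0.png

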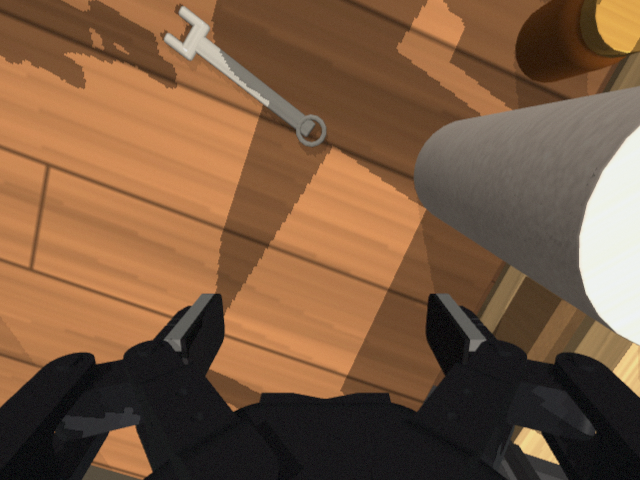

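```bash
python3 - <<'E'
import cv2
a=cv2.imread('pics/top0.png')
cv2.imwrite('pics/topA.png',cv2.resize(a[220:320,280:480],None,fx=4,fy=4,interpolation=cv2.INTER_CUBIC))
cv2.imwrite('pics/topB.png',cv2.resize(a[250:330,170:270],None,fx=6,fy=6,interpolation=cv2.INTER_CUBIC))
a=cv2.imread('pics/scene0.png')
cv2.imwrite('pics/scA.png',cv2.resize(a[200:380,140:360],None,fx=3.3,fy=3.3,interpolation=cv2.INTER_CUBIC))
cv2.imwrite('pics/scB.png',cv2.resize(a[130:220,300:420],None,fx=6,fy=6,interpolation=cv2.INTER_CUBIC))
E
```

```text
(no output)
```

View pics/topA.png

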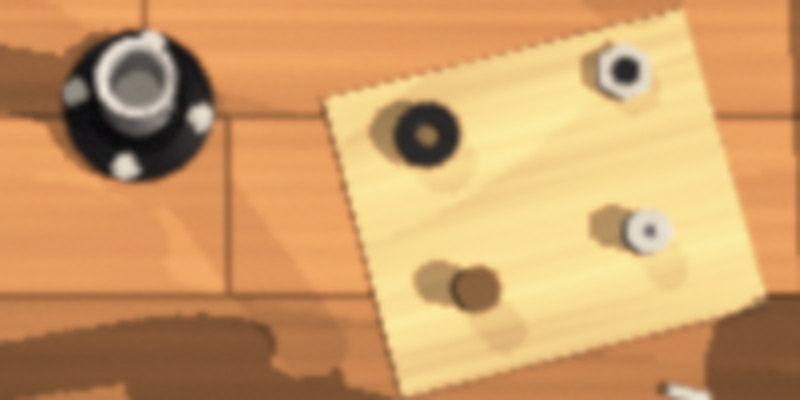

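View pics/topB.png

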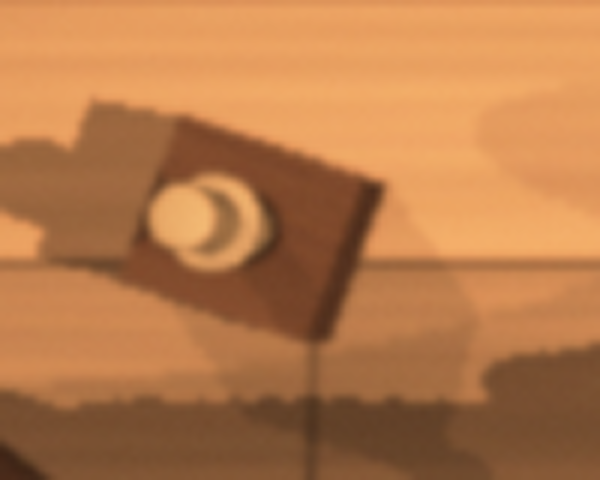

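View pics/scA.png

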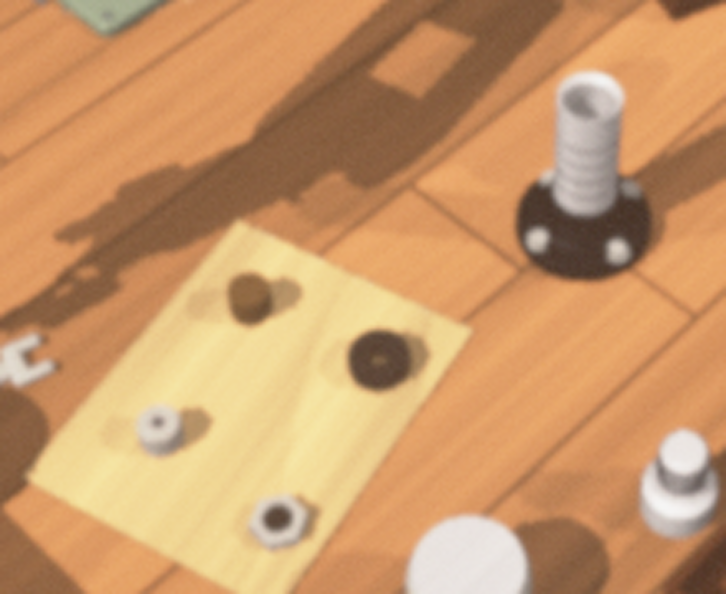

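View pics/scB.png

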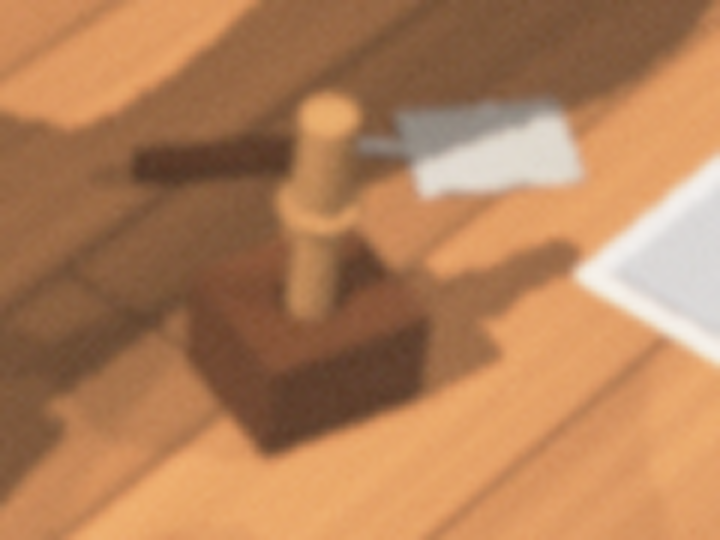

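```bash
python3 - <<'E'
from h import *
def tri(pts):
    A=[];b=[]
    for f,u,v in pts:
        K,T=load(f); r=T[:3,:3]@np.linalg.inv(K)@[u,v,1]; r/=np.linalg.norm(r); P=np.eye(3)-np.outer(r,r); A.append(P); b.append(P@T[:3,3])
    return np.linalg.solve(sum(A),sum(b))
o=.4
for n,t,s,z in [('buf',(399.4-o,291.1-o),(215.7,287.5),.032),('plug',(442.4-o,277.6-o),(187.3,327.3),.028),('mouth',(313.6-o,240.4-o),(318.5,229.1),.16),('rod',(200.2,286),(354.8,149),.175),('pad',(386.5-o,253.5-o),(254.9,308.5),.022),('nut',(436.5-o,237.7-o),(223.6,356.6),.016),
 ]:
    print(n,px2w('top0.png',*t,z).round(4),px2w('scene0.png',*s,z).round(4),tri([('top0.png',*t),('scene0.png',*s)]).round(4))
E
```

```text
buf [ 0.4082 -0.202   0.032 ] [ 0.4123 -0.1993  0.032 ] [ 0.4098 -0.2004  0.0307]
plug [ 0.4465 -0.3247  0.028 ] [ 0.4492 -0.3216  0.028 ] [ 0.4478 -0.3231  0.0281]
mouth [0.5336 0.037  0.16  ] [0.5409 0.0384 0.16  ] [0.5364 0.0392 0.1553]
rod [0.4147 0.3192 0.175 ] [0.4225 0.3202 0.175 ] [0.417  0.3228 0.1696]
pad [ 0.515  -0.1687  0.022 ] [ 0.5242 -0.171   0.022 ] [ 0.5176 -0.1684  0.0122]
nut [ 0.5617 -0.314   0.016 ] [ 0.565  -0.3108  0.016 ] [ 0.5632 -0.3123  0.0157]
```

```bash
python3 - <<'E'
from h import *
s=env.state(); R=cv2.Rodrigues(s['orientation'])[0]; print(R.round(3))
print('towel',px2w('top0.png',560,330,0),px2w('wrist0.png',450,170,0.0),px2w('scene0.png',30,400,0))
tgt=np.array([.410,-.201,.15]); print(R.T@(tgt-s['eef_pos'])/.05)
K,T=load('wrist0.png'); W=np.eye(4);W[:3,:3]=R;W[:3,3]=s['eef_pos']; print((np.linalg.inv(W)@T).round(3))
E
```

```text
[[ 0.932  0.363 -0.   ]
 [ 0.363 -0.932  0.002]
 [ 0.    -0.002 -1.   ]]
towel [ 0.2987383  -0.66346515  0.        ] [ 0.29736042 -0.64536748  0.        ] [ 0.32711726 -0.67085632  0.        ]
[ 6.17726621 -4.76134154  1.61746606]
[[ 0.001 -0.963 -0.269  0.068]
 [ 1.     0.001 -0.     0.001]
 [ 0.001 -0.269  0.963 -0.142]
 [ 0.     0.     0.     1.   ]]
```

Call:
{"name": "jog_arm", "arguments": {"increments": [[[80,0.25,-0.2,0.06,0],[80,0.5,-0.4,0.13,0],[80,0.5,-0.4,0.13,0],[80,0.5,-0.4,0.13,0],[80,0.5,-0.4,0.13,0],[80,0.5,-0.4,0.13,0],[80,0.5,-0.4,0.13,0],[80,0.5,-0.4,0.13,0],[80,0.5,-0.4,0.13,0],[80,0.5,-0.4,0.13,0],[80,0.5,-0.4,0.13,0],[80,0.5,-0.36,0.13,0],[80,0.5,-0.2,0.13,0],[80,0.18,0,0.03,0],[80,0,0,0,0],[80,0,0,0,0]]], "squeeze": 40}}

```text
clock: 1.75
eef_pos: [0.4216, -0.1974, 0.1489]
orientation: [3.087, 0.581, -0.001]
force: [0.1, -0.3, -0.4]
width: 0.0682
```

```bash
python3 - <<'E'
from h import *
snap('wrist','w1.png'); s=env.state(); print(s['eef_pos'],s['orientation'],s['clock'])
print(w2px('w1.png',[.41,-.2,.032]))
E
```

```text
[ 0.4215322  -0.19774468  0.14897775] [ 3.08727551e+00  5.79560677e-01 -3.94290487e-04] 1.8
[321.13562042 249.13661622]
```

View pics/w1.png

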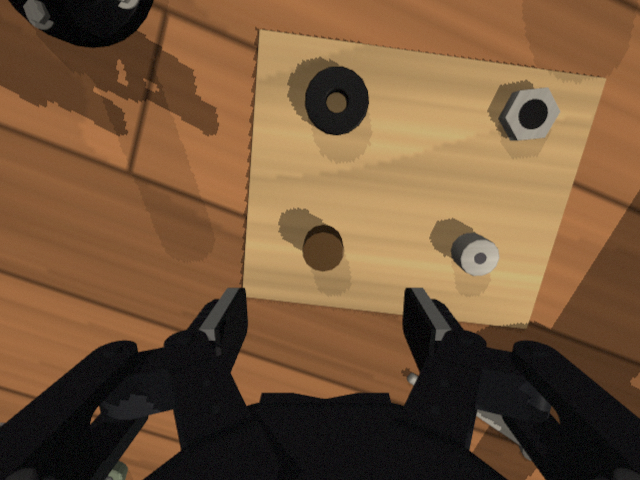

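```bash
python3 - <<'E'
from h import *
a=cv2.imread('pics/w1.png')
b=cv2.resize(a[200:300,280:520],None,fx=3.3,fy=3.3,interpolation=cv2.INTER_CUBIC)
cv2.imwrite('pics/w1z.png',b)
for u,v,z in [(323,247,.032),(480,257,.028),(337,101,.022),(533,114,.016)]: print(px2w('w1.png',u,v,z))
E
```

```text
[ 0.41219664 -0.2007374   0.032     ]
[ 0.44969925 -0.32323503  0.028     ]
[ 0.51778242 -0.17061112  0.022     ]
[ 0.56424683 -0.31276428  0.016     ]
```

View pics/w1z.png

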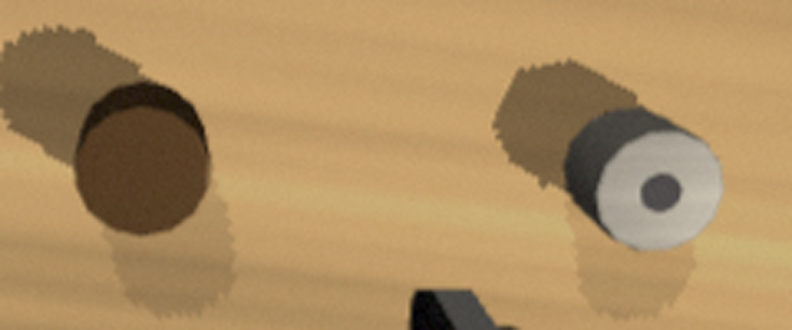

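```bash
python3 - <<'E'
from h import *
s=env.state(); R=cv2.Rodrigues(s['orientation'])[0]
for u,v,z in [(323,251,.032),(480,258,.028)]: print(px2w('w1.png',u,v,z))
t=px2w('w1.png',323,251,.032); t[2]=.017; print(R.T@(t-s['eef_pos'])/.05)
E
```

```text
[ 0.40909216 -0.20194704  0.032     ]
[ 0.44893882 -0.32364577  0.028     ]
[-0.26150251 -0.01279442  2.63963425]
```

Call:
{"name": "jog_arm", "arguments": {"increments": [[[75,-0.13,-0.01,0.3,0],[75,-0.12,-0.01,0.5,0],[75,0,0,0.5,0],[75,0,0,0.5,0],[75,0,0,0.4,0],[75,0,0,0.3,0],[75,0,0,0.14,0],[75,0,0,0,0],[20,0,0,0,0],[20,0,0,0,0],[20,0,0,0,0],[20,0,0,0,0],[20,0,0,0,0],[20,0,0,0,0]]], "squeeze": 40}}

```text
clock: 3.2
eef_pos: [0.4109, -0.2017, 0.018]
orientation: [3.085, 0.581, 0.002]
force: [-1.4, -0.8, 6.6]
width: 0.032
```

```bash
python3 - <<'E'
from h import *
snap('wrist','w2.png'); s=env.state(); print(s)
E
```

```text
{'clock': 3.25, 'joints': array([-6.45366608e-01,  2.66503501e-01,  1.98532040e+00, -5.34288385e-04,
        8.87219413e-01,  5.53604789e-01]), 'joint_velocities': array([-0.00205643, -0.00178334,  0.00031518, -0.0004701 , -0.00066166,
       -0.00157116]), 'effort': array([ 4.08666115e-01, -2.92606133e+01, -1.86367017e+01,  2.58835768e-01,
       -2.06487319e-01, -1.75364118e-02]), 'eef_pos': array([ 0.41089974, -0.20163689,  0.01798571]), 'orientation': array([3.08523252e+00, 5.80822309e-01, 2.21600580e-03]), 'force': array([-0.81043547, -1.12247175,  7.05020447]), 'torque': array([-0.10194769,  0.17521935, -0.01190262]), 'width': 0.0319385245976499}
```

View pics/w2.png

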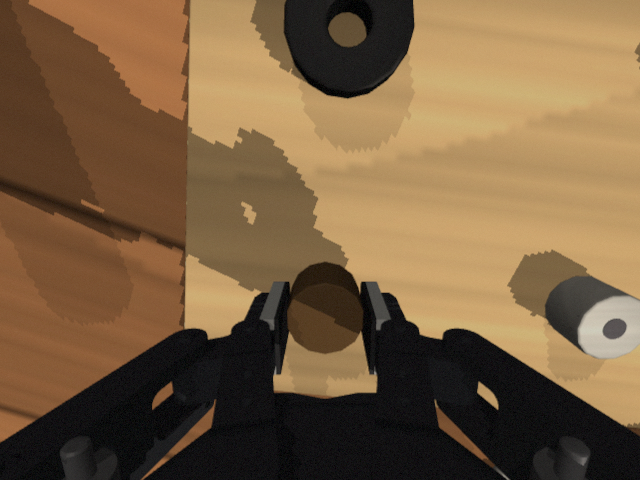

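```bash
python3 - <<'E'
from h import *
p=env.state()['eef_pos']; print(w2px('w2.png',[p[0],p[1],.032]), px2w('w2.png',325,316,.032))
b=cv2.resize(cv2.imread('pics/w2.png')[240:390,220:430],None,fx=3.5,fy=3.5,interpolation=cv2.INTER_CUBIC)
cv2.imwrite('pics/w2z.png',b)
E
```

```text
[322.20967347 314.82226571] [ 0.41081654 -0.20291771  0.032     ]
```

View pics/w2z.png

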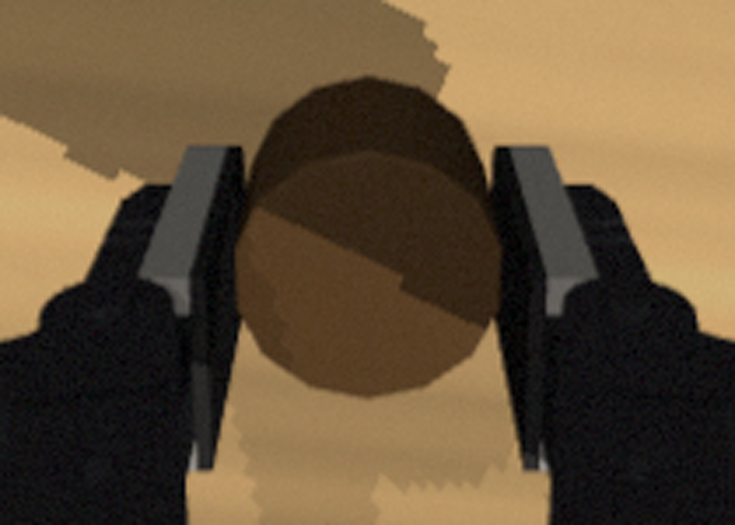

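Call:
{"name": "jog_arm", "arguments": {"increments": [[[20,0,0,-0.1,0],[20,0,0,-0.4,0],[20,0,0,-0.7,0],[20,0,0,-0.8,0],[20,0.3,-0.4,-0.7,0],[20,0.3,-0.4,-0.7,0],[20,0.4,-0.5,-0.6,0],[20,0.4,-0.5,-0.5,0],[20,0.4,-0.5,-0.4,0],[20,0.4,-0.5,-0.3,0],[20,0.3,-0.46,0,0],[20,0.18,-0.3,0,0],[20,0,0,0,0],[20,0,0,0,0]]]}}

```text
clock: 4.65
eef_pos: [0.4697, 0.0139, 0.2765]
orientation: [3.087, 0.582, -0.001]
force: [0.3, -0.1, -0.7]
width: 0.0317
```

```bash
python3 - <<'E'
from h import *
snap('wrist','w3.png'); s=env.state(); print(s['eef_pos'],s['force'],s['width'])
print(w2px('w3.png',[.536,.038,.16]))
E
```

```text
[0.46972511 0.0133814  0.27652186] [ 0.01973367 -1.03960557 -0.21697371] 0.03192979413471705
[325.69552698 141.4105247 ]
```

View pics/w3.png

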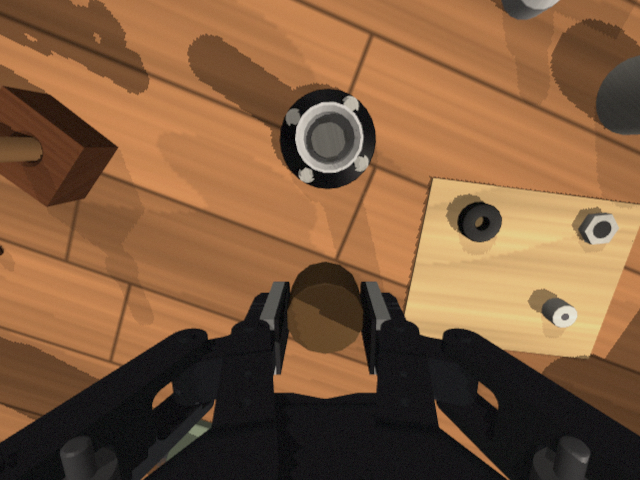

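```bash
python3 - <<'E'
from h import *
b=cv2.resize(cv2.imread('pics/w3.png')[80:200,270:390],None,fx=5,fy=5,interpolation=cv2.INTER_CUBIC)
cv2.imwrite('pics/w3z.png',b)
E
```

```text
(no output)
```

View pics/w3z.png

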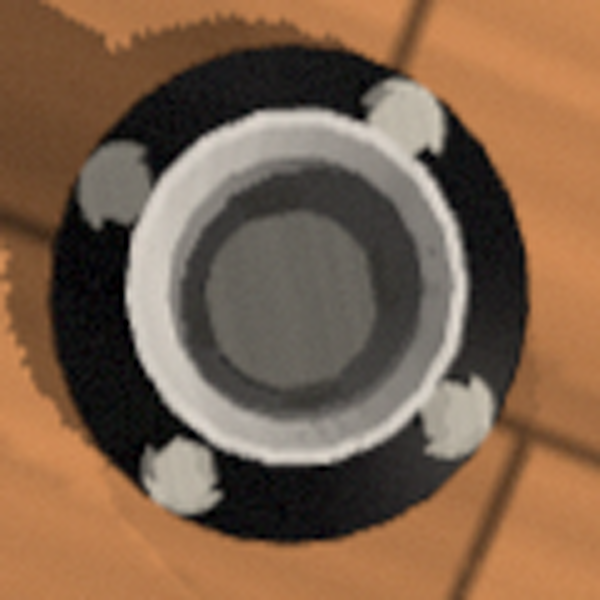

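```bash
python3 - <<'E'
from h import *
s=env.state(); R=cv2.Rodrigues(s['orientation'])[0]
m=px2w('w3.png',329.3,137.2,.16); f=px2w('w3.png',329,138,.02); print(m,f)
# buffer top in hand: z = tcp+14mm
zt=s['eef_pos'][2]+.014; b=px2w('w3.png',325.4,318,zt); print(b-s['eef_pos'])
# width check
print(px2w('w3.png',290.5,318,zt)-px2w('w3.png',361,318,zt))
print('to mouth by tcp', R.T@(m-s['eef_pos'])/.05,'by buffer',R.T@(m-b)/.05)
E
```

```text
[0.53969661 0.03663514 0.16      ] [0.54204565 0.03601268 0.02      ]
[-0.00090526 -0.00130694  0.014     ]
[-0.01075885  0.02741813  0.        ]
to mouth by tcp [1.47461274 0.07492786 2.32927867] by buffer [1.50119961 0.05712306 2.60925574]
```

Call:
{"name": "jog_arm", "arguments": {"increments": [[[20,0.3,0.02,0,0],[20,0.5,0.02,0,0],[20,0.4,0.02,0.2,0],[20,0.2,0,0.4,0],[20,0.08,0,0.5,0],[20,0,0,0.4,0],[20,0,0,0.2,0],[20,0,0,0.1,0],[20,0,0,0,0],[20,0,0,0,0],[20,0,0,0,0]]]}}

```text
clock: 5.8
eef_pos: [0.541, 0.0376, 0.1882]
orientation: [3.087, 0.58, 0.004]
force: [-0.3, 0.1, 0.3]
width: 0.032
```

```bash
python3 - <<'E'
from h import *
snap('wrist','w4.png'); c=snap('scene','s4.png'); snap('top','t4.png');s=env.state(); print(s['eef_pos'],s['force'],s['width'])
a=cv2.imread('pics/w4.png')[200:400,200:460]; b=cv2.imread('pics/s4.png')[170:290,260:390]
cv2.imwrite('pics/c4.png',np.hstack([cv2.resize(a,(520,400)),cv2.resize(b,(280,258)) if 0 else cv2.resize(b,(280,400))]))
E
```

```text
[0.54063379 0.03780125 0.18765589] [-0.21846949 -0.62976445 -0.25391756] 0.03201638160056379
```

View pics/c4.png

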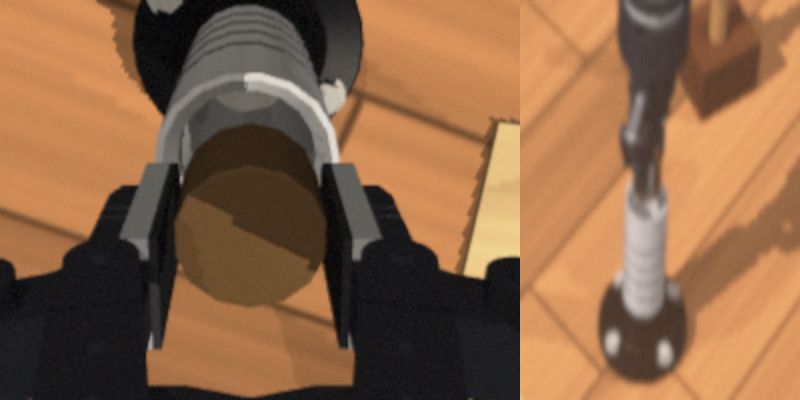

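```bash
python3 - <<'E'
from h import *
s=env.state(); p=s['eef_pos']
a=cv2.imread('pics/w4.png'); big=cv2.resize(a[200:360,240:420],None,fx=4,fy=4,interpolation=cv2.INTER_CUBIC)
def circ(c,r,z,col):
    q=np.array([w2px('w4.png',[c[0]+r*np.cos(t),c[1]+r*np.sin(t),z]) for t in np.linspace(0,6.283,90)])
    cv2.polylines(big,[np.int32((q-[240,200])*4+1.5)],True,col,1)
c=(.5397,.0366)
circ(c,.025,.16,(0,0,255)); circ(c,.023,.16,(0,255,255))
circ(p-[.0009,.0013,0],.0168,p[2]+.014,(0,255,0)); circ(p-[.0009,.0013,0],.0168,p[2]-.014,(255,0,0))
cv2.imwrite('pics/o4.png',big)
E
```

```text
(no output)
```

View pics/o4.png

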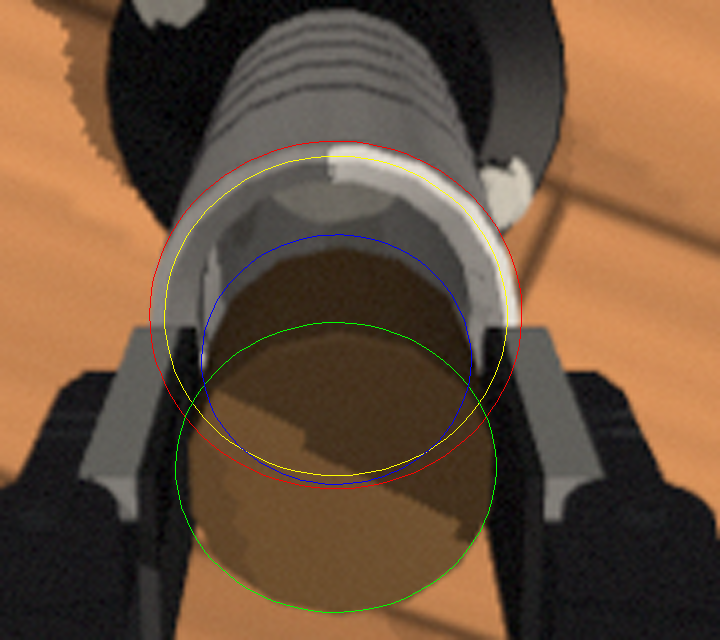

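Call:
{"name": "jog_arm", "arguments": {"increments": [[[20,0.01,0,0.1,0],[20,0,0,0.1,0],[20,0,0,0.1,0],[20,0,0,0.08,0],[20,0,0,0,0],[20,0,0,0,0]]]}}

```text
clock: 6.55
eef_pos: [0.5405, 0.038, 0.1675]
orientation: [-3.087, -0.581, 0.001]
force: [0.4, -0.6, -0.2]
width: 0.0316
```

Call:
{"name": "jog_arm", "arguments": {"increments": [[[20,0,0,0.05,0],[20,0,0,0.05,0],[20,0,0,0.02,0],[20,0,0,0,0],[20,0,0,0,0]]]}}

```text
clock: 7.05
eef_pos: [0.5406, 0.038, 0.1618]
orientation: [3.087, 0.581, 0.0]
force: [-0.4, -0.3, -0.5]
width: 0.0317
```

```bash
python3 - <<'E'
from h import *
snap('wrist','w5.png'); s=env.state(); print(s['eef_pos'],s['force'],s['width'])
cv2.imwrite('pics/o5.png',cv2.resize(cv2.imread('pics/w5.png')[200:360,240:420],None,fx=4,fy=4,interpolation=cv2.INTER_CUBIC))
E
```

```text
[0.54069628 0.03798213 0.16187859] [-0.45879207  0.96125218 -0.97940164] 0.03212984120884732
```

View pics/o5.png

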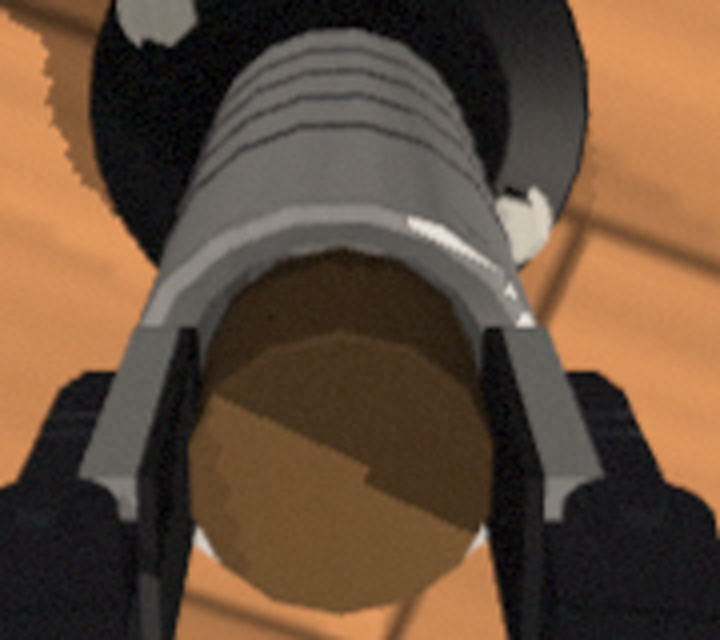

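Call:
{"name": "jog_arm", "arguments": {"increments": [[[60,0,0,0,0],[60,0,0,0,0],[60,0,0,0,0],[60,0,0,-0.2,0],[60,0,0,-0.5,0],[60,0,0,-0.7,0],[60,-0.4,0,-0.5,0],[60,-0.6,0,-0.3,0],[60,-0.5,0,0,0],[60,0,0,0,0]]]}}

```text
clock: 8.1
eef_pos: [0.4693, 0.0102, 0.2734]
orientation: [3.087, 0.579, 0.002]
force: [0.3, 0.5, -0.8]
width: 0.0514
```

```bash
python3 - <<'E'
from h import *
snap('wrist','w6.png'); s=env.state(); print(s['eef_pos'],s['force'],s['width'])
cv2.imwrite('pics/o6.png',cv2.resize(cv2.imread('pics/w6.png')[60:260,220:440],None,fx=3.5,fy=3.5/1.17,interpolation=cv2.INTER_CUBIC))
print(w2px('w6.png',[.5395,.0366,.16]))
E
```

```text
[0.47036583 0.01048337 0.2730021 ] [0.0898106  0.74151476 0.30952132] 0.05143487055983239
[324.28334766 135.23996788]
```

View pics/w6.png

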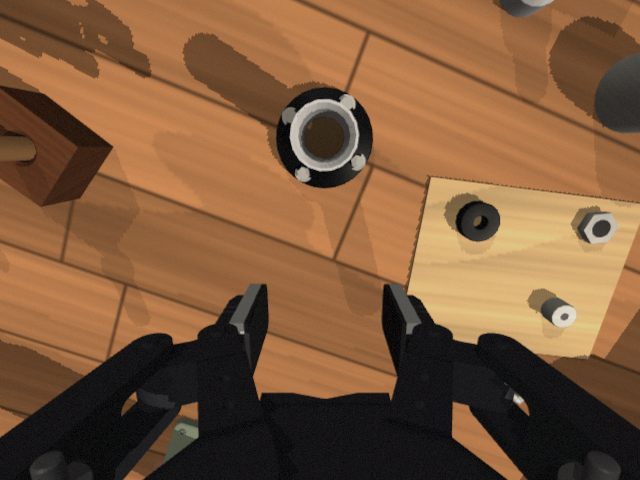

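Call:
{"name": "jog_arm", "arguments": {"increments": [[[70,-0.15,0.25,0,0],[70,-0.25,0.5,0.1,0],[70,-0.25,0.6,0.2,0],[70,-0.25,0.6,0.2,0],[70,-0.25,0.6,0.2,0],[70,-0.25,0.6,0.2,0],[70,-0.25,0.6,0.2,0],[70,-0.25,0.6,0.3,0],[70,-0.25,0.6,0.3,0],[70,-0.25,0.5,0.3,0],[70,-0.25,0.4,0.3,0],[70,-0.18,0.22,0.2,0],[70,0,0,0,0],[70,0,0,0,0]]]}}

```text
clock: 9.55
eef_pos: [0.4495, -0.3229, 0.1467]
orientation: [-3.086, -0.58, -0.0]
force: [0.6, 0.1, 0.3]
width: 0.0597
```

```bash
python3 - <<'E'
from h import *
snap('wrist','w7.png'); s=env.state(); print(s['eef_pos'],s['force'],s['width'])
print(w2px('w7.png',[.4485,-.3235,.028]))
E
```

```text
[ 0.44982671 -0.32272988  0.14725286] [-0.43810046 -0.29394652  0.22658963] 0.059558789276617535
[323.90225792 235.73117922]
```

View pics/w7.png

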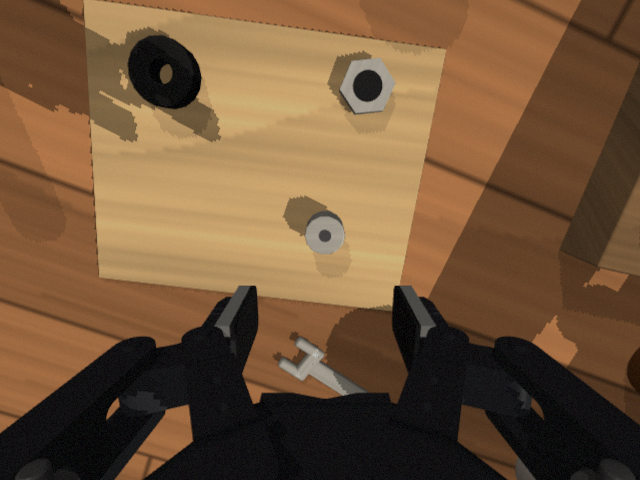

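Call:
{"name": "jog_arm", "arguments": {"increments": [[[70,-0.03,0,0.3,0],[70,0,0,0.5,0],[70,0,0,0.5,0],[70,0,0,0.5,0],[70,0,0,0.4,0],[70,0,0,0.3,0],[70,0,0,0.12,0],[70,0,0,0,0],[15,0,0,0,0],[15,0,0,0,0],[15,0,0,0,0],[15,0,0,0,0],[15,0,0,0,0],[15,0,0,0,0]]], "squeeze": 60}}

```text
clock: 11.0
eef_pos: [0.4488, -0.3248, 0.0175]
orientation: [3.085, 0.58, 0.003]
force: [-0.6, 1.9, 5.7]
width: 0.0295
```

```bash
python3 - <<'E'
from h import *
snap('wrist','w8.png'); s=env.state(); print(s['eef_pos'],s['orientation'],s['force'],s['width'])
cv2.imwrite('pics/o8.png',cv2.resize(cv2.imread('pics/w8.png')[240:390,220:430],None,fx=3.5,fy=3.5,interpolation=cv2.INTER_CUBIC))
p=s['eef_pos'];print(w2px('w8.png',[p[0],p[1],.028]))
E
```

```text
[ 0.44882631 -0.32483204  0.01751332] [3.08539362e+00 5.80056977e-01 2.90831339e-03] [-0.79075574  1.09039907  6.2405994 ] 0.02976471781023057
[322.31368946 310.86027722]
```

View pics/o8.png

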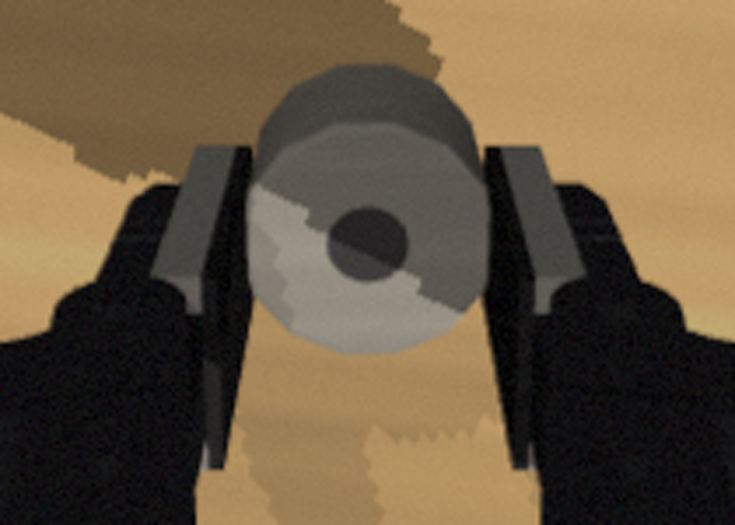

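Call:
{"name": "jog_arm", "arguments": {"increments": [[[15,0,0,-0.1,0],[15,0,0,-0.4,0],[15,0,0,-0.7,0],[15,0,0,-0.8,0],[15,0.2,-0.2,-0.7,0],[15,0.3,-0.45,-0.6,0],[15,0.4,-0.6,-0.5,0],[15,0.4,-0.6,-0.4,0],[15,0.45,-0.65,-0.3,0],[15,0.45,-0.65,-0.1,0],[15,0.45,-0.65,-0.05,0],[15,0.45,-0.65,0,0],[15,0.45,-0.6,0,0],[15,0.4,-0.5,0,0],[15,0.25,-0.36,0,0],[15,0.13,-0.18,0,0],[15,0,0,0,0],[15,0,0,0,0],[15,0,0,0,0]]]}}

```text
clock: 12.95
eef_pos: [0.5386, 0.0372, 0.2482]
orientation: [3.087, 0.578, -0.001]
force: [0.4, 0.0, -1.4]
width: 0.0295
```

```bash
python3 - <<'E'
from h import *
s=env.state(); R=cv2.Rodrigues(s['orientation'])[0]; print(s['eef_pos'],s['force'],s['width'])
print(R.T@(np.array([.540,.0378,.185])-s['eef_pos'])/.05)
E
```

```text
[0.53863321 0.03716076 0.24819989] [ 0.38034859  0.00434592 -1.41420661] 0.029453503332425555
[ 0.03075714 -0.0025087   1.26398131]
```

Call:
{"name": "jog_arm", "arguments": {"increments": [[[15,0.03,0,0.2,0],[15,0,0,0.4,0],[15,0,0,0.35,0],[15,0,0,0.2,0],[15,0,0,0.1,0],[15,0,0,0,0],[15,0,0,0,0]]]}}

```text
clock: 13.65
eef_pos: [0.5409, 0.0387, 0.1864]
orientation: [3.087, 0.58, 0.002]
force: [0.0, -0.1, -0.9]
width: 0.0295
```

```bash
python3 - <<'E'
from h import *
snap('wrist','w9.png'); s=env.state(); print(s['eef_pos'],s['force'],s['width'])
cv2.imwrite('pics/o9.png',cv2.resize(cv2.imread('pics/w9.png')[200:360,240:420],None,fx=4,fy=4,interpolation=cv2.INTER_CUBIC))
E
```

```text
[0.54102471 0.03878276 0.18676787] [ 0.31858679  0.65474082 -1.97289432] 0.02949338595816215
```

View pics/o9.png

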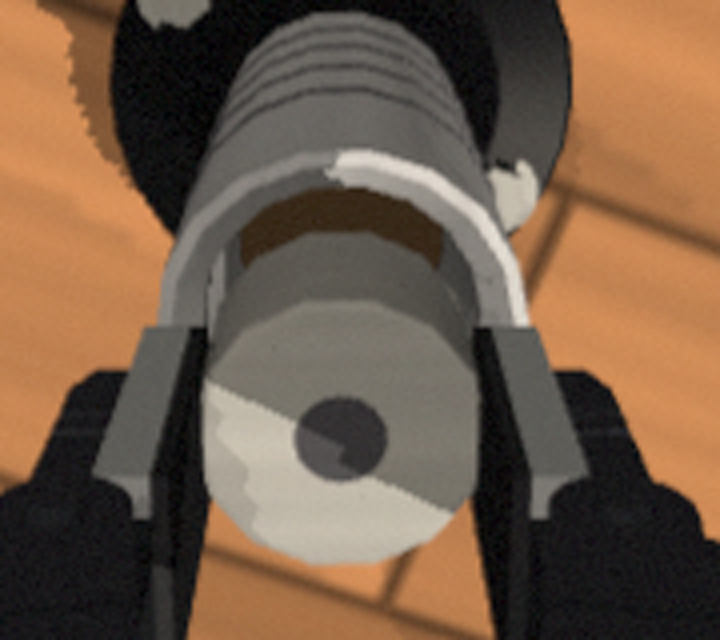

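Call:
{"name": "jog_arm", "arguments": {"increments": [[[15,-0.02,0.01,0.1,0],[15,0,0,0.1,0],[15,0,0,0.1,0],[15,0,0,0.1,0],[15,0,0,0.06,0],[15,0,0,0.04,0],[15,0,0,0,0],[15,0,0,0,0],[15,0,0,0,0]]]}}

```text
clock: 14.6
eef_pos: [0.5398, 0.0381, 0.1611]
orientation: [3.087, 0.581, 0.001]
force: [0.0, 0.6, -2.1]
width: 0.0295
```

```bash
python3 - <<'E'
from h import *
snap('wrist','w10.png'); s=env.state(); print(s['eef_pos'],s['force'],s['width'])
cv2.imwrite('pics/o10.png',cv2.resize(cv2.imread('pics/w10.png')[200:360,240:420],None,fx=4,fy=4,interpolation=cv2.INTER_CUBIC))
E
```

```text
[0.53973912 0.03807427 0.16108712] [-0.33913648  0.84617526 -0.23636269] 0.02909665027701942
```

View pics/o10.png

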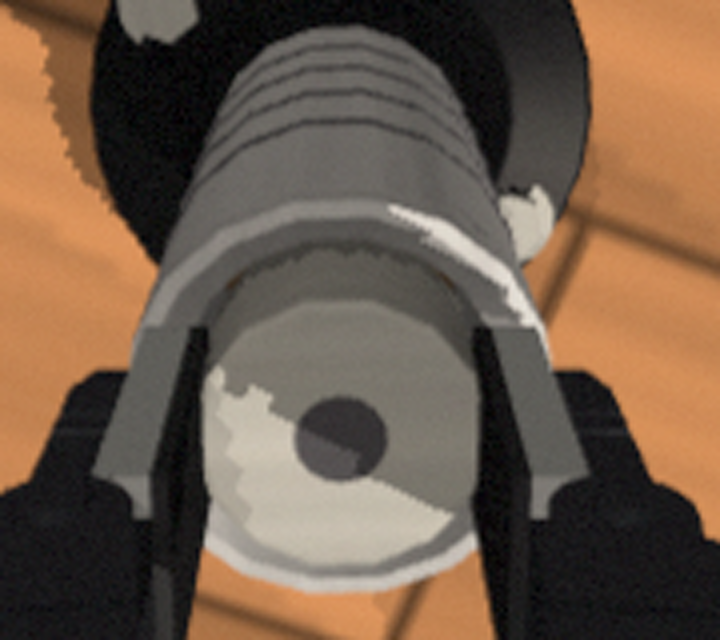

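Call:
{"name": "jog_arm", "arguments": {"increments": [[[60,0,0,0,0],[60,0,0,0,0],[60,0,0,0,0],[60,0,0,-0.2,0],[60,0,0,-0.5,0],[60,0,0,-0.7,0],[60,0,-0.2,-0.7,0],[60,-0.1,-0.45,-0.5,0],[60,-0.15,-0.6,-0.3,0],[60,-0.15,-0.7,-0.1,0],[60,-0.2,-0.7,0,0],[60,-0.2,-0.7,0,0],[60,-0.2,-0.7,0,0],[60,-0.2,-0.7,0,0],[60,-0.2,-0.6,0,0],[60,-0.1,-0.5,0,0],[60,-0.05,-0.25,0,0],[60,0,0,0,0],[60,0,0,0,0]]]}}

```text
clock: 16.55
eef_pos: [0.357, 0.2937, 0.3111]
orientation: [3.087, 0.581, 0.001]
force: [-0.0, -0.8, -0.4]
width: 0.051
```

```bash
python3 - <<'E'
from h import *
snap('wrist','w11.png'); snap('top','t11.png'); s=env.state(); print(s['eef_pos'],s['joints'],s['force'],s['width'])
print(w2px('w11.png',[.42,.32,.175]))
cv2.imwrite('pics/t11z.png',cv2.resize(cv2.imread('pics/t11.png')[210:270,280:350],None,fx=8,fy=8,interpolation=cv2.INTER_CUBIC))
E
```

```text
[0.35723895 0.29329906 0.31085895] [ 5.00204333e-01 -9.34656104e-02  1.69388281e+00 -5.32292522e-04
  1.54114267e+00  1.70067269e+00] [1.5720235  0.47369747 0.56706659] 0.051403968917602565
[321.29662553 144.93302033]
```

View pics/w11.png

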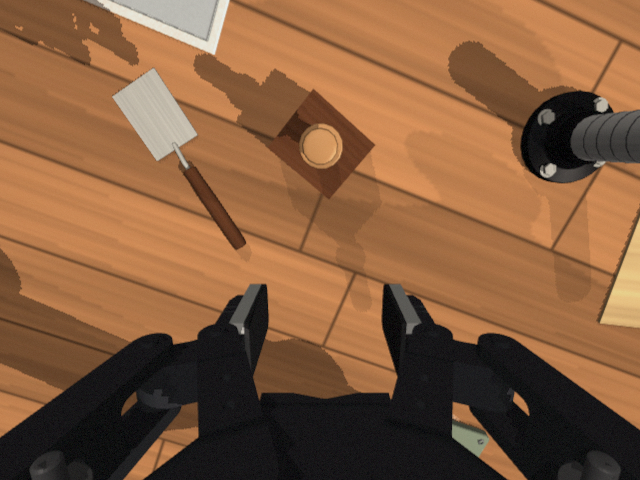

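View pics/t11z.png

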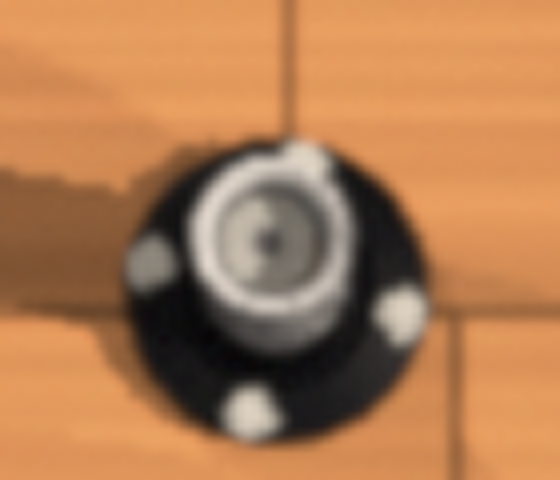

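```bash
python3 - <<'E'
from h import *
s=env.state(); R=cv2.Rodrigues(s['orientation'])[0]
b=cv2.imread('pics/w11.png'); cv2.imwrite('pics/w11z.png',cv2.resize(b[80:210,255:390],None,fx=4.5,fy=4.5,interpolation=cv2.INTER_CUBIC))
for p in [(320.9,146,.175),(321.5,145,.121),(313,89,.06),(374,145,.06),(331,198,.06)]: print(px2w('w11.png',*p))
t=px2w('w11.png',320.9,146,.175); t[2]=.122; print(R.T@(t-s['eef_pos'])/.05)
E
```

```text
[0.41913097 0.31999827 0.175     ]
[0.41986382 0.32027528 0.121     ]
[0.47008044 0.35005956 0.06      ]
[0.44097738 0.2663462  0.06      ]
[0.36851296 0.28909617 0.06      ]
[ 1.34680338 -0.05173955  3.77728897]
```

View pics/w11z.png

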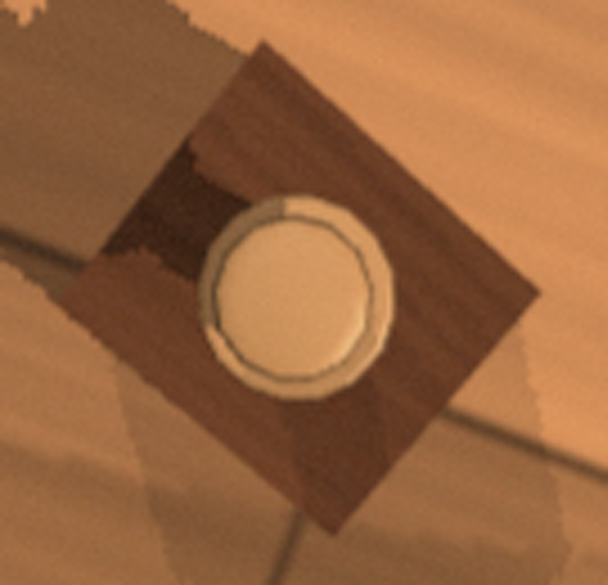

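Call:
{"name": "jog_arm", "arguments": {"increments": [[[60,0.3,-0.02,0,0],[60,0.5,-0.02,0.2,0],[60,0.4,0,0.4,0],[60,0.15,0,0.5,0],[60,0,0,0.5,0],[60,0,0,0.5,0],[60,0,0,0.4,0],[60,0,0,0.2,0],[60,0,0,0,0],[60,0,0,0,0],[60,0,0,0,0]]]}}

```text
clock: 17.75
eef_pos: [0.4199, 0.3208, 0.1774]
orientation: [-3.087, -0.58, -0.005]
force: [0.7, -0.6, -0.3]
width: 0.0514
```

```bash
python3 - <<'E'
from h import *
snap('wrist','w12.png'); s=env.state(); print(s['eef_pos'],s['force'],s['width'])
p=s['eef_pos'];print(w2px('w12.png',[p[0],p[1],.175]))
E
```

```text
[0.41975171 0.32088349 0.17736072] [0.01415695 0.64809582 0.5123296 ] 0.05100174814338695
[322.28269369 298.0181076 ]
```

View pics/w12.png

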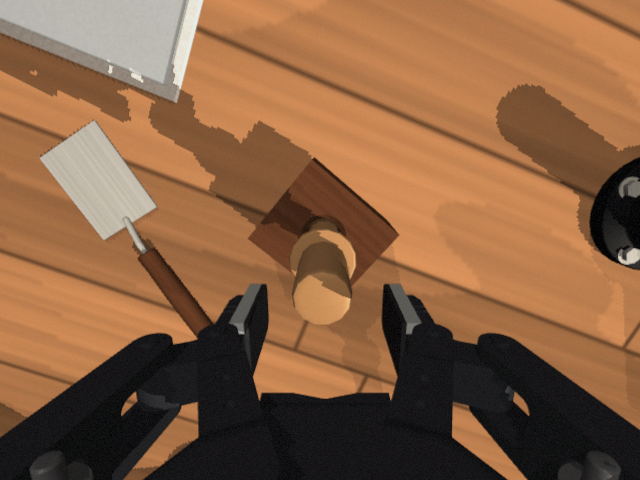

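Call:
{"name": "jog_arm", "arguments": {"increments": [[[60,0,0,0.2,0],[60,0,0,0.4,0],[60,0,0,0.3,0],[60,0,0,0.15,0],[60,0,0,0.05,0],[60,0,0,0,0],[60,0,0,0,0],[10,0,0,0,0],[10,0,0,0,0],[10,0,0,0,0],[10,0,0,0,0],[10,0,0,0,0],[10,0,0,0,0]]], "squeeze": 100}}

```text
clock: 19.1
eef_pos: [0.4194, 0.3212, 0.1219]
orientation: [-3.086, -0.58, -0.003]
force: [-0.7, -0.0, 5.0]
width: 0.0271
```

```bash
python3 - <<'E'
from h import *
snap('wrist','w13.png'); s=env.state(); print(s['eef_pos'],s['orientation'],s['force'],s['torque'],s['width'])
E
```

```text
[0.41944149 0.32114804 0.12189181] [-3.08634249 -0.58035296 -0.00330605] [0.72163396 1.35414041 4.86523393] [ 0.24213892  0.10173301 -0.02047499] 0.02732068921126017
```

View pics/w13.png

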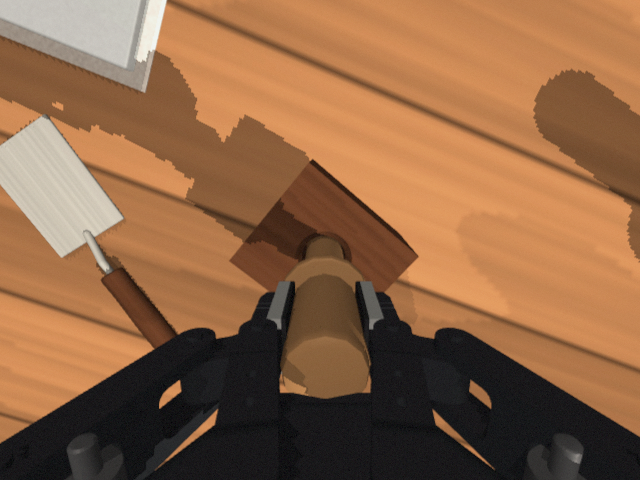

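Call:
{"name": "jog_arm", "arguments": {"increments": [[[10,0,0,-0.05,0],[10,0,0,-0.2,0],[10,0,0,-0.4,0],[10,0,0,-0.5,0],[10,0,0,-0.6,0],[10,0,0,-0.6,0],[10,0,0,-0.6,0],[10,0,0,-0.4,0],[10,0,0,-0.2,0],[10,0,0,-0.05,0],[10,0,0,0,0],[10,0,0,0,0]]]}}

```text
clock: 20.35
eef_pos: [0.4178, 0.32, 0.2989]
orientation: [3.086, 0.58, -0.005]
force: [0.5, -0.3, -1.8]
width: 0.0271
```

Call:
{"name": "jog_arm", "arguments": {"increments": [[[10,0.02,0.1,0,0],[10,0.02,0.3,0,0],[10,0.02,0.4,0,0],[10,0.02,0.5,0,0],[10,0.02,0.5,0,0],[10,0.02,0.5,0,0],[10,0.02,0.5,0,0],[10,0.02,0.5,0,0],[10,0,0.5,0,0],[10,0,0.5,0,0],[10,0,0.5,0,0],[10,0,0.5,0,0],[10,0,0.4,0,0],[10,0,0.25,0,0],[10,0,0.15,0,0],[10,0,0.07,0,0],[10,0,0,0,0],[10,0,0,0,0]]]}}

```text
clock: 22.15
eef_pos: [0.538, 0.0366, 0.3008]
orientation: [-3.087, -0.582, 0.0]
force: [0.2, 0.4, -1.3]
width: 0.027
```

```bash
python3 - <<'E'
from h import *
snap('wrist','w14.png'); snap('scene','s14.png'); s=env.state(); print(s['eef_pos'],s['orientation'],s['force'],s['torque'],s['width'])
a=cv2.imread('pics/w14.png')[150:400,200:450]; b=cv2.imread('pics/s14.png')[140:300,240:400]
cv2.imwrite('pics/c14.png',np.hstack([cv2.resize(a,(400,400)),cv2.resize(b,(400,400))]))
R=cv2.Rodrigues(s['orientation'])[0]; print(R.T@(np.array([.5395,.037,s['eef_pos'][2]])-s['eef_pos'])/.05)
E
```

```text
[0.53797936 0.03673885 0.30082892] [-3.08689221e+00 -5.82483754e-01 -2.82751921e-05] [-0.41292978 -0.4627718  -1.84780778] [ 0.01839183 -0.0047809  -0.01920533] 0.02737643137066233
[3.02248413e-02 6.21908145e-03 4.41395929e-07]
```

View pics/c14.png

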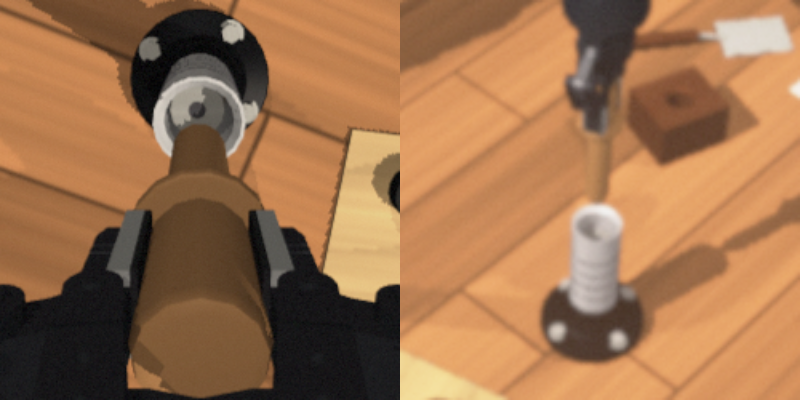

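Call:
{"name": "jog_arm", "arguments": {"increments": [[[10,0.03,0,0.1,0],[10,0,0,0.15,0],[10,0,0,0.1,0],[10,0,0,0.08,0],[10,0,0,0.05,0],[10,0,0,0,0],[10,0,0,0,0],[10,0,0,0,0]]]}}

```text
clock: 23.05
eef_pos: [0.5398, 0.0365, 0.2772]
orientation: [3.087, 0.581, 0.001]
force: [-0.0, -0.2, -2.1]
width: 0.0271
```

Call:
{"name": "jog_arm", "arguments": {"increments": [[[10,0,0,0.03,0],[10,0,0,0.03,0],[10,0,0,0.03,0],[10,0,0,0.03,0],[10,0,0,0.03,0],[10,0,0,0,0]]]}}

```text
clock: 23.65
eef_pos: [0.5394, 0.0365, 0.2689]
orientation: [-3.087, -0.581, 0.001]
force: [-0.2, 0.3, -0.8]
width: 0.0277
```

Call:
{"name": "jog_arm", "arguments": {"increments": [[[10,0,0,0.02,0],[10,0,0,0.02,0],[10,0,0,0.02,0],[10,0,0,0.02,0]]]}}

```text
clock: 24.05
eef_pos: [0.5396, 0.0365, 0.2652]
orientation: [-3.087, -0.581, -0.0]
force: [-0.2, -0.3, -0.5]
width: 0.0269
```

Call:
{"name": "jog_arm", "arguments": {"increments": [[[10,0,0,0.02,0],[10,0,0,0.02,0],[10,0,0,0.02,0]]]}}

```text
clock: 24.35
eef_pos: [0.5396, 0.0365, 0.2622]
orientation: [3.087, 0.581, -0.0]
force: [-0.1, 0.4, -1.8]
width: 0.0269
```

Call:
{"name": "jog_arm", "arguments": {"increments": [[[10,0,0,0.02,0],[10,0,0,0.02,0],[10,0,0,0.02,0]]]}}

```text
clock: 24.65
eef_pos: [0.5396, 0.0365, 0.2592]
orientation: [-3.087, -0.581, -0.0]
force: [0.1, 0.5, -1.1]
width: 0.0272
```

Call:
{"name": "jog_arm", "arguments": {"increments": [[[10,0,0,0.02,0],[10,0,0,0.02,0],[10,0,0,0.02,0]]]}}

```text
clock: 24.95
eef_pos: [0.5396, 0.0365, 0.2562]
orientation: [3.087, 0.581, -0.0]
force: [-0.8, 0.7, -1.0]
width: 0.0272
```

Call:
{"name": "jog_arm", "arguments": {"increments": [[[10,0,0,0.02,0],[10,0,0,0.02,0]]]}}

```text
clock: 25.15
eef_pos: [0.5396, 0.0365, 0.2542]
orientation: [-3.087, -0.581, 0.0]
force: [0.3, -0.0, -1.7]
width: 0.0273
```

Call:
{"name": "jog_arm", "arguments": {"increments": [[[10,0,0,0.02,0],[10,0,0,0.02,0]]]}}

```text
clock: 25.35
eef_pos: [0.5396, 0.0365, 0.2522]
orientation: [3.087, 0.581, 0.0]
force: [-0.2, 0.1, -2.2]
width: 0.0273
```

Call:
{"name": "jog_arm", "arguments": {"increments": [[[10,0,0,0.02,0],[10,0,0,0.02,0]]]}}

```text
clock: 25.55
eef_pos: [0.5396, 0.0365, 0.2502]
orientation: [3.087, 0.581, -0.0]
force: [-0.1, 0.1, -2.0]
width: 0.0273
```

```bash
python3 - <<'E'
from h import *
snap('wrist','w15.png'); snap('scene','s15.png'); s=env.state(); print(s['eef_pos'],s['force'])
a=cv2.imread('pics/w15.png')[150:400,200:450]; b=cv2.imread('pics/s15.png')[140:300,240:400]
cv2.imwrite('pics/c15.png',np.hstack([cv2.resize(a,(400,400)),cv2.resize(b,(400,400))]))
print(w2px('s15.png',[.5395,.037,.243]),w2px('s15.png',[.5395,.037,.16]))
E
```

```text
[0.53947333 0.0365547  0.25007001] [-0.6519611   0.61644928 -1.58118025]
[318.87616777 205.48937481] [317.68840382 229.09904172]
```

View pics/c15.png

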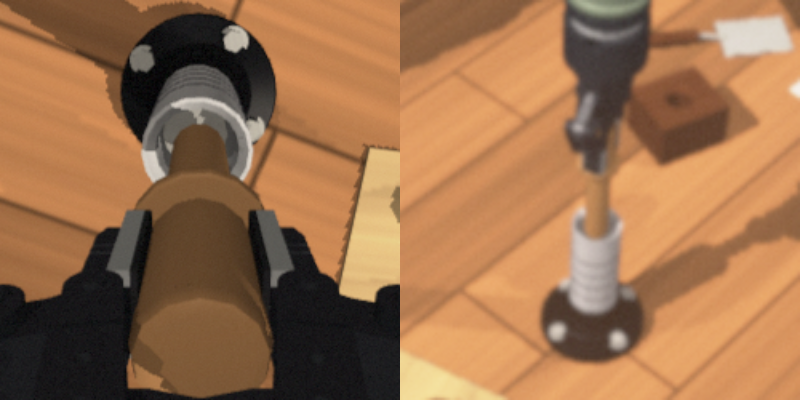

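Call:
{"name": "jog_arm", "arguments": {"increments": [[[10,0,0,0.02,0],[10,0,0,0.02,0]]]}}

```text
clock: 25.85
eef_pos: [0.5396, 0.0365, 0.2483]
orientation: [3.087, 0.581, 0.0]
force: [0.3, 0.3, -0.9]
width: 0.0272
```

Call:
{"name": "jog_arm", "arguments": {"increments": [[[10,0,0,0.02,0],[10,0,0,0.02,0]]]}}

```text
clock: 26.05
eef_pos: [0.5396, 0.0365, 0.2462]
orientation: [-3.087, -0.581, 0.0]
force: [-0.5, -0.5, -2.5]
width: 0.0274
```

Call:
{"name": "jog_arm", "arguments": {"increments": [[[10,0,0,0.02,0],[10,0,0,0.02,0]]]}}

```text
clock: 26.25
eef_pos: [0.5396, 0.0365, 0.2442]
orientation: [3.087, 0.581, -0.0]
force: [0.0, 1.1, -1.2]
width: 0.0272
```

Call:
{"name": "jog_arm", "arguments": {"increments": [[[10,0,0,0.02,0],[10,0,0,0.02,0]]]}}

```text
clock: 26.45
eef_pos: [0.5396, 0.0365, 0.2422]
orientation: [3.087, 0.581, -0.0]
force: [-0.8, -0.4, -1.6]
width: 0.0271
```

Call:
{"name": "jog_arm", "arguments": {"increments": [[[10,0,0,0.02,0],[10,0,0,0.02,0]]]}}

```text
clock: 26.65
eef_pos: [0.5403, 0.0362, 0.2412]
orientation: [3.086, 0.581, 0.003]
force: [0.5, -1.2, 3.8]
width: 0.0271
```

Call:
{"name": "jog_arm", "arguments": {"increments": [[[10,0,0,0.02,0],[10,0,0,0.02,0]]]}}

```text
clock: 26.85
eef_pos: [0.5403, 0.0362, 0.2393]
orientation: [3.087, 0.58, 0.003]
force: [0.0, -1.1, 3.1]
width: 0.027
```

Call:
{"name": "jog_arm", "arguments": {"increments": [[[10,0,0,0.02,0]]]}}

```text
clock: 26.95
eef_pos: [0.5401, 0.0363, 0.2379]
orientation: [3.087, 0.58, 0.002]
force: [-0.3, -0.9, 3.8]
width: 0.0273
```

Call:
{"name": "jog_arm", "arguments": {"increments": [[[10,0,0,0.02,0]]]}}

```text
clock: 27.05
eef_pos: [0.54, 0.0363, 0.2366]
orientation: [3.087, 0.58, 0.002]
force: [0.4, -1.3, 4.0]
width: 0.0271
```

Call:
{"name": "jog_arm", "arguments": {"increments": [[[10,0,0,0.02,0]]]}}

```text
clock: 27.15
eef_pos: [0.5399, 0.0363, 0.2354]
orientation: [3.087, 0.58, 0.001]
force: [0.6, -1.3, 3.5]
width: 0.0273
```

Call:
{"name": "jog_arm", "arguments": {"increments": [[[10,0,0,0.02,0]]]}}

```text
clock: 27.25
eef_pos: [0.5398, 0.0363, 0.2343]
orientation: [3.087, 0.58, 0.001]
force: [0.4, -2.1, 2.8]
width: 0.027
```

Steady drag of about 5 N; the stack slides. Carry on.

Call:
{"name": "jog_arm", "arguments": {"increments": [[[10,0,0,0.02,0],[10,0,0,0.02,0]]]}}

```text
clock: 27.45
eef_pos: [0.5398, 0.0363, 0.2322]
orientation: [3.087, 0.581, 0.001]
force: [1.1, -1.6, 4.2]
width: 0.0273
```

Call:
{"name": "jog_arm", "arguments": {"increments": [[[10,0,0,0.02,0],[10,0,0,0.01,0]]]}}

```text
clock: 27.65
eef_pos: [0.5397, 0.0364, 0.2308]
orientation: [3.087, 0.581, 0.0]
force: [0.7, -2.6, 4.5]
width: 0.0271
```

Call:
{"name": "jog_arm", "arguments": {"increments": [[[10,0,0,0.02,0],[10,0,0,0.01,0]]]}}

```text
clock: 27.85
eef_pos: [0.5395, 0.0364, 0.2293]
orientation: [3.087, 0.581, -0.0]
force: [-0.1, -2.9, 3.7]
width: 0.0271
```

Call:
{"name": "jog_arm", "arguments": {"increments": [[[10,0,0,0.02,0],[10,0,0,0.01,0]]]}}

```text
clock: 28.05
eef_pos: [0.5393, 0.0365, 0.2274]
orientation: [-3.087, -0.581, 0.001]
force: [0.0, -1.0, 3.9]
width: 0.0268
```

Call:
{"name": "jog_arm", "arguments": {"increments": [[[10,0,0,0.02,0],[10,0,0,0.01,0]]]}}

```text
clock: 28.25
eef_pos: [0.5392, 0.0366, 0.2258]
orientation: [-3.087, -0.581, 0.002]
force: [-1.2, -2.4, 4.3]
width: 0.0269
```

Call:
{"name": "jog_arm", "arguments": {"increments": [[[10,0,0,0.02,0],[10,0,0,0.01,0]]]}}

```text
clock: 28.45
eef_pos: [0.5392, 0.0366, 0.2244]
orientation: [-3.087, -0.581, 0.001]
force: [-0.9, -2.4, 3.1]
width: 0.0275
```

Call:
{"name": "jog_arm", "arguments": {"increments": [[[10,0,0,0.02,0],[10,0,0,0.01,0]]]}}

```text
clock: 28.65
eef_pos: [0.5393, 0.0366, 0.223]
orientation: [-3.087, -0.581, 0.001]
force: [-0.4, -1.2, 4.0]
width: 0.0271
```

Call:
{"name": "jog_arm", "arguments": {"increments": [[[10,0,0,0.02,0],[10,0,0,0.01,0]]]}}

```text
clock: 28.85
eef_pos: [0.5395, 0.0366, 0.2221]
orientation: [-3.087, -0.581, 0.0]
force: [-1.5, -1.4, 6.5]
width: 0.027
```

Call:
{"name": "jog_arm", "arguments": {"increments": [[[10,0,0,0.02,0],[10,0,0,0.01,0]]]}}

```text
clock: 29.05
eef_pos: [0.5399, 0.0366, 0.2217]
orientation: [-3.087, -0.581, -0.001]
force: [-2.9, -1.0, 9.9]
width: 0.0271
```

Call:
{"name": "jog_arm", "arguments": {"increments": [[[10,0,0,0.02,0],[10,0,0,0.01,0]]]}}

```text
clock: 29.25
eef_pos: [0.5401, 0.0367, 0.2212]
orientation: [3.087, 0.581, 0.003]
force: [-3.0, 0.2, 13.7]
width: 0.0274
```

Call:
{"name": "jog_arm", "arguments": {"increments": [[[10,0,0,0.02,0],[10,0,0,0.01,0]]]}}

```text
clock: 29.45
eef_pos: [0.5404, 0.0367, 0.2208]
orientation: [3.087, 0.581, 0.004]
force: [-4.7, -0.7, 17.3]
width: 0.0269
```

Call:
{"name": "jog_arm", "arguments": {"increments": [[[10,0,0,0.02,0]]]}}

```text
clock: 29.55
eef_pos: [0.5406, 0.0368, 0.2205]
orientation: [3.087, 0.581, 0.005]
force: [-4.3, -0.6, 21.6]
width: 0.0271
```

Call:
{"name": "jog_arm", "arguments": {"increments": [[[10,0,0,0,0],[10,0,0,0,0]]]}}

```text
clock: 29.75
eef_pos: [0.5406, 0.0367, 0.2204]
orientation: [3.087, 0.581, 0.005]
force: [-6.2, -0.7, 18.3]
width: 0.0271
```

Call:
{"name": "jog_arm", "arguments": {"increments": [[[10,0,0,0,0],[10,0,0,0,0],[10,0,0,0,0]]]}}

```text
clock: 30.05
eef_pos: [0.5406, 0.0368, 0.2205]
orientation: [3.087, 0.581, 0.005]
force: [-6.0, -0.9, 19.0]
width: 0.0269
```

Call:
{"name": "jog_arm", "arguments": {"increments": [[[10,0,0,0.01,0],[10,0,0,0,0],[10,0,0,0,0],[10,0,0,0,0]]]}}

```text
clock: 30.45
eef_pos: [0.5407, 0.0368, 0.2204]
orientation: [3.087, 0.581, 0.006]
force: [-7.0, 0.5, 20.8]
width: 0.027
```

Call:
{"name": "jog_arm", "arguments": {"increments": [[[10,0,0,-0.04,0],[10,0,0,-0.04,0],[10,0,0,-0.04,0],[10,0,0,-0.04,0],[10,0,0,-0.06,0],[10,0,0,-0.1,0],[10,0,0,-0.2,0],[10,0,0,-0.3,0],[10,0,0,-0.4,0],[10,0,0,-0.3,0],[10,0,0,-0.2,0],[10,0,0,-0.05,0],[10,0,0,0,0],[10,0,0,0,0]]]}}

```text
clock: 31.85
eef_pos: [0.539, 0.0365, 0.3033]
orientation: [-3.087, -0.58, 0.003]
force: [-0.1, -0.2, -2.7]
width: 0.0271
```

```bash
python3 - <<'E'
from h import *
snap('wrist','w16.png'); s=env.state(); print(s['eef_pos'],s['orientation'],s['force'],s['torque'],s['width'])
cv2.imwrite('pics/c16.png',cv2.resize(cv2.imread('pics/w16.png')[150:400,200:450],(600,600)))
R=cv2.Rodrigues(s['orientation'])[0]; print(R.T@(np.array([.4194,.3211,.2989])-s['eef_pos'])/.05)
E
```

```text
[0.53896697 0.03656693 0.30307536] [-3.08683297 -0.58046771  0.00341073] [ 0.15464876  0.679302   -1.85049102] [-0.01598932  0.01334725 -0.00873373] 0.027105790372987357
[-0.16069815 -6.17050492  0.09027691]
```

View pics/c16.png

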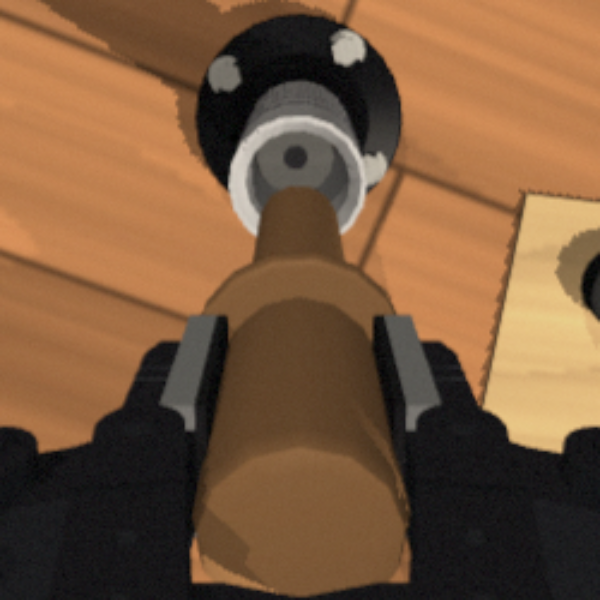

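Call:
{"name": "jog_arm", "arguments": {"increments": [[[10,-0.02,-0.1,0,0],[10,-0.02,-0.3,0,0],[10,-0.02,-0.4,0,0],[10,-0.02,-0.5,0,0],[10,-0.02,-0.5,0,0],[10,-0.02,-0.5,0,0],[10,-0.02,-0.5,0,0],[10,-0.02,-0.5,0,0],[10,0,-0.5,0,0],[10,0,-0.5,0,0],[10,0,-0.5,0,0],[10,0,-0.5,0,0],[10,0,-0.4,0,0],[10,0,-0.25,0,0],[10,0,-0.15,0,0],[10,0,-0.07,0,0],[10,0,0,0,0],[10,0,0,0,0]]]}}

```text
clock: 33.7
eef_pos: [0.4203, 0.3205, 0.3042]
orientation: [3.087, 0.579, -0.0]
force: [-0.1, -0.6, -0.6]
width: 0.0269
```

```bash
python3 - <<'E'
from h import *
snap('wrist','w17.png'); s=env.state(); print(s['eef_pos'],s['orientation'],s['force'],s['width'])
cv2.imwrite('pics/c17.png',cv2.resize(cv2.imread('pics/w17.png')[130:380,200:450],(600,600)))
R=cv2.Rodrigues(s['orientation'])[0]; print(R.T@(np.array([.4194,.3211,.187])-s['eef_pos'])/.05)
E
```

```text
[0.42040374 0.32041782 0.30428477] [3.08745996e+00 5.78945395e-01 7.85864924e-05] [-0.9136335   0.21387594 -1.38461482] 0.027325499851271865
[-0.0137447  -0.02075161  2.34568897]
```

View pics/c17.png

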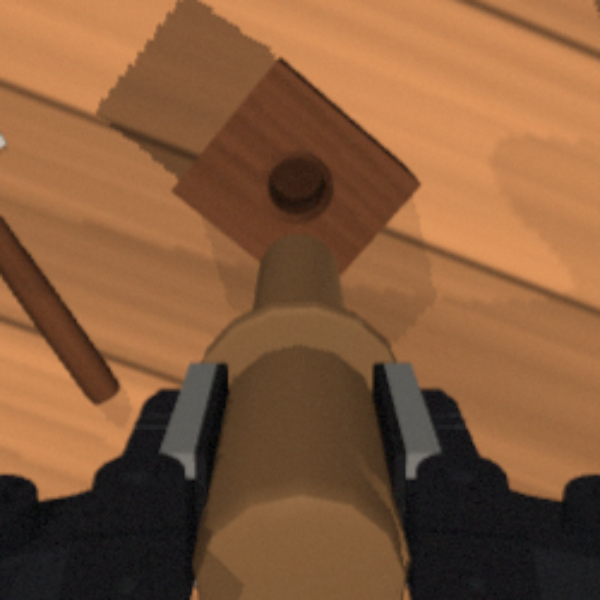

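```bash
python3 - <<'E'
from h import *
s=env.state(); p=s['eef_pos']
print(px2w('w17.png',325.0,207,.06), w2px('w17.png',[p[0],p[1],p[2]-.107]), w2px('w17.png',[p[0],p[1],p[2]+.053]))
E
```

```text
[0.42045286 0.31898433 0.06      ] [323.38358615 238.16048209] [321.47455459 376.06992249]
```

Call:
{"name": "jog_arm", "arguments": {"increments": [[[10,-0.01,-0.01,0.2,0],[10,0,0,0.4,0],[10,0,0,0.5,0],[10,0,0,0.5,0],[10,0,0,0.4,0],[10,0,0,0.3,0],[10,0,0,0.15,0],[10,0,0,0.05,0],[10,0,0,0,0],[10,0,0,0,0],[10,0,0,0,0]]]}}

```text
clock: 34.85
eef_pos: [0.4201, 0.3217, 0.1804]
orientation: [-3.087, -0.58, -0.003]
force: [1.3, 0.4, -2.9]
width: 0.027
```

```bash
python3 - <<'E'
from h import *
snap('wrist','w18.png'); s=env.state(); print(s['eef_pos'],s['orientation'],s['force'],s['width'])
p=s['eef_pos']
cv2.imwrite('pics/c18.png',cv2.resize(cv2.imread('pics/w18.png')[180:330,250:400],(600,600)))
E
```

```text
[0.42000573 0.32164325 0.18028332] [-3.08689235e+00 -5.80568583e-01 -2.92251325e-03] [ 0.60689368 -0.14814492 -2.05840681] 0.02685397201892425
```

View pics/c18.png

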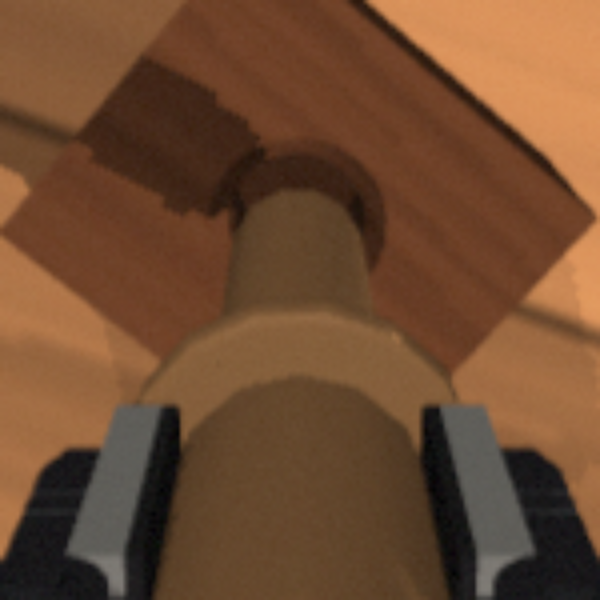

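Call:
{"name": "jog_arm", "arguments": {"increments": [[[10,-0.01,0.01,0.1,0],[10,0,0,0.15,0],[10,0,0,0.15,0],[10,0,0,0.1,0],[10,0,0,0,0]]]}}

```text
clock: 35.4
eef_pos: [0.4182, 0.3202, 0.1527]
orientation: [3.087, 0.581, -0.004]
force: [-0.7, 0.0, -1.5]
width: 0.0273
```

Call:
{"name": "jog_arm", "arguments": {"increments": [[[10,0,0,0.1,0],[10,0,0,0.15,0],[10,0,0,0.1,0],[10,0,0,0.08,0],[10,0,0,0,0],[10,0,0,0,0]]]}}

```text
clock: 36.0
eef_pos: [0.4191, 0.3207, 0.1327]
orientation: [3.087, 0.581, -0.0]
force: [0.8, 0.3, -1.1]
width: 0.0271
```

Rod is about 11 mm above the floor with no contact force.

Call:
{"name": "jog_arm", "arguments": {"increments": [[[10,0,0,0.06,0],[10,0,0,0.06,0],[10,0,0,0.04,0],[10,0,0,0.02,0],[10,0,0,0,0]]]}}

```text
clock: 36.5
eef_pos: [0.419, 0.3206, 0.1235]
orientation: [3.087, 0.581, -0.001]
force: [0.1, -0.2, -1.3]
width: 0.0272
```

Call:
{"name": "jog_arm", "arguments": {"increments": [[[10,0,0,0.02,0],[10,0,0,0.02,0],[10,0,0,0,0]]]}}

```text
clock: 36.8
eef_pos: [0.4193, 0.3208, 0.122]
orientation: [-3.087, -0.581, -0.001]
force: [0.1, 0.2, -0.6]
width: 0.0272
```

Call:
{"name": "jog_arm", "arguments": {"increments": [[[10,0,0,0.02,0],[10,0,0,0.02,0],[10,0,0,0,0]]]}}

```text
clock: 37.1
eef_pos: [0.42, 0.3211, 0.1219]
orientation: [-3.087, -0.581, -0.003]
force: [-1.7, -1.4, 9.5]
width: 0.0271
```

Call:
{"name": "jog_arm", "arguments": {"increments": [[[10,0,0,-0.03,0],[10,0,0,0,0],[60,0,0,0,0],[60,0,0,0,0],[60,0,0,0,0],[60,0,0,0,0],[60,0,0,-0.1,0],[60,0,0,-0.3,0],[60,0,0,-0.5,0],[60,0,0,-0.7,0],[60,0,0,-0.7,0],[60,-0.4,0,-0.7,0],[60,-0.6,0,-0.4,0],[60,-0.3,0,0,0],[60,0,0,0,0],[60,0,0,0,0]]]}}

```text
clock: 38.7
eef_pos: [0.3587, 0.2971, 0.2914]
orientation: [-3.087, -0.581, -0.001]
force: [0.2, -0.2, -0.0]
width: 0.0513
```

```bash
python3 - <<'E'
from h import *
snap('wrist','w19.png'); snap('scene','s19.png'); snap('top','t19.png'); s=env.state(); print(s['eef_pos'],s['orientation'],s['force'],s['width'])
a=cv2.resize(cv2.imread('pics/s19.png')[120:320,260:440],(400,444))
b=cv2.resize(cv2.imread('pics/t19.png')[210:270,280:350],(400,343)); b=np.vstack([b,np.zeros((101,400,3),np.uint8)])
cv2.imwrite('pics/c19.png',np.hstack([a,b]))
E
```

```text
[0.35892538 0.29706389 0.29058477] [ 3.08710178e+00  5.80170880e-01 -1.79602554e-03] [-0.46477614  0.3807814  -0.2651203 ] 0.051329181955041596
```

View pics/w19.png

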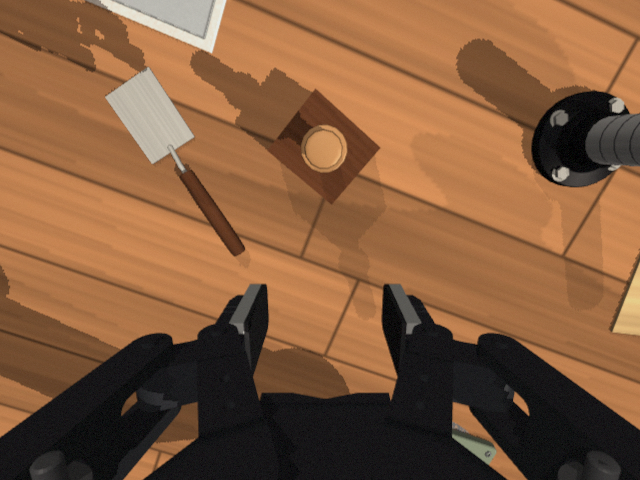

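View pics/c19.png

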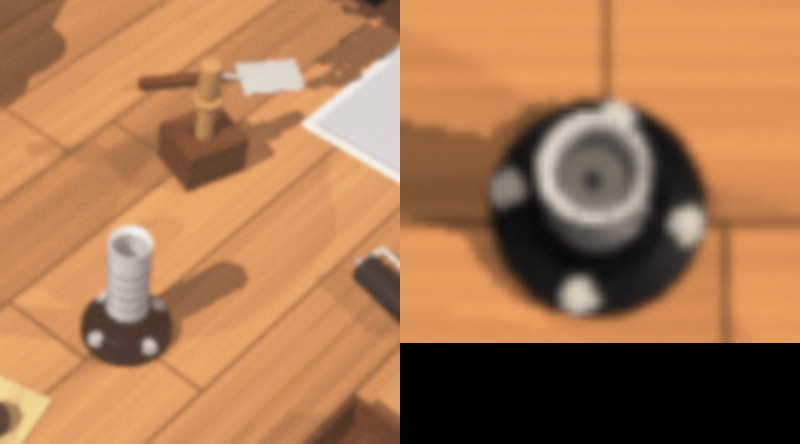

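```bash
python3 -c "
from bench import env
print(env.sign_off())"
```

```text
the job is handed in; nothing more can be done
None
```

The job is handed in after about 39 s of the 72 s allowed. The sign-off gave no verdict, so the results below come only from my own readings and pictures.

- **Parts in the tube:** I lowered the buffer into the bore, then the plug, dimple up. I let each go only once its foot was about 12 mm or more below the rim. Neither met any noticeable contact force going in.
- **Ramming:** I pushed the stack down with the rod at 10 to 20 mm/s.
    - The rod met the plug when its end was about 134 mm above the bench, 20 mm lower than I expected. The buffer had evidently already slid well below the tops of the leaves.
    - From there the drag stayed at about 5 N until the buffer met the seat.
    - The force then climbed at about 10 N/mm, which matches the seat springs.
    - I held roughly 20 to 22 N at the rod for about 0.9 s. The highest force I read was about 23 N, but I only had readings between moves.
- **Rod back in its block:** I set it down until it touched the hole's floor at the same height as when I took it, then let go.

**Last checks:**
- The final pictures show the rod upright in its block and the plug deep in the tube with its dimple up.
- The gripper is clear of everything.
- The buffer's underside should be about 61 to 62 mm above the tower's underside. I worked that out from the rod's height, as it cannot be seen directly.
- I never touched the other things on the bench, but I did not measure their positions again at the end.
- The camera estimates of the tube's mouth differed by up to 6 mm. I used the wrist camera's value, and the parts went in without catching.

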